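# Turn a carrier plate over on the turn-over stand and hang it on the carousel

### The job

First turn the carousel until its empty hook stands over the pointer of its base. Then, without lifting the loose carrier plate, push it along the rails of the turn-over stand and off their end so that it tumbles over the ramp edge and comes to rest in the tray with its strap handle up. Take it by the strap, hang it by the strap on that empty hook, still over the pointer, and let go, leaving everything else on the bench where it is.

Things in the scene. Friction and masses are not known exactly. Their poses are not given: they have to be found in the camera images.
- plate: loose carrier plate, 0.13 kg: aluminium slab 70 (x) x 64 (y) x 6 mm (z 0 to 6) with a steel strap handle on its z- side; origin mid slab on the strap side. Starts strap down (z up) on the rails, x along them; turned over, z points down. Strap: U-shaped, centred, 12 mm wide (x), 5 mm thick, 40 mm outside and 30 inside (y), 41 mm high
- strap (a point): point on the carrier plate: middle of the inner face of the strap's crossbar, which rests on the hook when hung; plate frame (0, 0, -36) mm, so 36 mm from the slab. Moves with the plate
- stand: fixed turn-over stand; origin on the bench under the rails' end, x = push direction. In mm: two smooth rails, top z 110, x -145 to 0, 46 mm open slot between them holding the strap (fingers may dip in), side guides at y +-34.5 up to z 120. Ramp edge below the rails' end at x 0, z 45, falling back under the rails and, at 36 degrees, forward to the tray. Cheeks up to z 80 reach x 50
- rail_end (a point): point on the stand: end of the rails, on their centre line, at rail top height (stand frame 0, 0, 110 mm). The plate tips over by itself, in under 1 s, once its middle is past this point; pushed slowly (about 0.03 to 0.15 m/s) it lands strap up
- tray (a point): centre of the stand's level tray floor, 6 mm above the bench, stand frame (101, 0, 6) mm. Floor 100 mm long in x, side lips at y +-42 to 49, 12 mm above the bench, end stop 34 mm above the bench. The turned plate comes to rest flat on this floor, its middle within about 25 mm of here along x, strap crossbar along y
- carousel_base: fixed round black base of the carousel, diameter 100 mm, 20 mm high, origin at the bottom on the turning axis; the pointer tab sticks out along its x- direction
- pointer (a point): point on the pointer tab of the carousel base, 84 mm from the axis, 8 mm above the bench
- carousel (a joint): angle of the carousel about the vertical, rad, counter-clockwise from above; 0 = empty hook right over the pointer. Range -3.1 to 3.1, starts at -1.75 to -0.8. Stays where it is left (0.1 N m of friction). Post radius 16 mm, top 142 mm above the bench. Three hooks 120 degrees apart, two taken by plates fixed to them
- hook (a point): seat of the empty hook: top of its level 8 mm round bar, 62 mm from the axis, 129 mm above the bench. The bar runs straight out from the post to 84 mm, where it turns up; a plate hung here rests with its strap crossbar square across the bar. Moves with the carousel
- hook_tip (a point): top of the upturned end of the empty hook, 84 mm from the axis, 140 mm above the bench, 11 mm above the seat; outer face at 88 mm, so a plate (35 mm to its edge) clears it when its middle is over 125 mm from the axis
- stone_cast: bystander: loose yellowish dental stone cast, 58 x 68 x 32 mm, origin under its centre; leave it alone
- denture: bystander: loose pink denture, 49 x 65 x 23 mm, origin under its centre; leave it alone
- wax_pot: bystander: loose blue pot with red lid, 56 x 60 x 71 mm, origin under its centre; leave it alone
- bur_stand: bystander: loose yellow round stand full of burs, 76 mm wide, 85 mm high, origin under its centre; leave it alone

How it is judged (in metres and radians):
On the way, in this order (a step that is already met when the one before it is completed fails the run):
1. the empty hook stands over the pointer (within 25 mm seen from above) while the plate still lies strap down on the rails (horizontal distance between hook_tip and pointer below 0.025 m and angle between plate's own z axis and vertical below 0.3 rad), for 0.2 s.
2. the plate has been pushed off and lies at rest, strap up, in the tray, untouched by the robot (angle between plate's own z axis and vertical above 2.9 rad and x of plate in the frame of stand between 0.06 and 0.15 m and height (world z) of plate below 0.03 m and linear speed of plate below 0.03 m/s and contact force between the fingers and plate below 0.1 N), for 0.2 s.
At the end, for the whole second after the job is handed in: the plate hangs strap up at rest on the hook that was empty (strap within 35 mm of the hook's seat, the hook carrying it, plate level within about 30 degrees), and that hook is still over the pointer (within 35 mm seen from above) (distance between strap and hook below 0.035 m and contact force between plate and carousel above 0.3 N and angle between plate's own z axis and vertical above 2.6 rad and linear speed of plate below 0.05 m/s and horizontal distance between hook_tip and pointer below 0.035 m); the robot touches nothing.
It fails at once if the plate is lifted off the rails before it has been turned over (angle between plate's own z axis and vertical below 1.2 rad and z of plate in the frame of stand above 0.135 m).
It fails at once if a loose bystander (cast, denture, pot or bur stand) is moved by more than 30 mm (distance of any of stone_cast, denture, wax_pot, bur_stand from where it was at the start of the episode above 0.03 m).
It also fails if it takes over 64 s, if anything falls off the work surface, if the arm or the gripper's body presses on something with over 40 N, if the wrist force passes 120 N, or if a joint passes its speed limit or range.

### The arm

A 6-joint arm with a two-finger parallel gripper is mounted at the origin on a cart in front of the work surface, level with it; the furniture and walls round the work are solid. World frame = base frame: x ahead of the robot, y to its left, z up, the work surface at z = 0. Lengths are in mm, angles in rad, forces in N, time in s.
With the tool pointing down it reaches from about 400 to 925 mm from the base axis. Payload 12.5 kg.
Tool frame: the origin (TCP) lies at the very end of the fingers, on their centre line; the grasp point (between the pads) lies 19 mm behind it; z points along the fingers, y is the line along which they close (so a half turn about z gives the same grasp; the last joint's range is limited). The gripper opens to 95 mm and grips with 3 to 60 N. Pads are 20 mm wide; open, the fingers measure 119 mm over their backs; the gripper's body (75 mm by 180 mm) begins 59 mm behind the grasp point.
Start: joints at [-1.389, 0.491, 1.559, -0, 1.092, -0.106], TCP at [177.425, -599.306, 214.661] pointing down, gripper open.
Joint ranges: [-3.1, 3.1], [-0.84, 2.19], [0.05, 2.79], [-1.13, 4.28], [0.06, 2.93], [-2.69, 2.69]. Speed limits (rad/s): [2.22, 2.22, 2.79, 3.14, 3.14, 3.14].

### API

Orientations are given as [roll, pitch, yaw] about the fixed x, y, z axes, in that order (R = Rz(yaw) Ry(pitch) Rx(roll)).
In Python, from cell import env gives the robot as it stands.
- The arm moves only by the shell command python3 steer.py 'ROWS'. ROWS is a JSON list that holds a single list of rows (three levels of brackets), with 1 to 5 rows, each of 5 numbers: dx, dy, dz in mm, then a turn about the tool's z in rad, then the opening from 0.0 (shut) to 1.0 (fully open); each row is the pose to reach, as a shift and turn from the pose commanded when the command began, along the tool's axes at that moment; what a row does not reach only later rows make up. A row lasts 1/12 s, in which the tool goes at most 41.7 mm and 0.125 rad, less where a joint would pass 70% of its speed; a pose out of reach is approached as far as the arm can. The fingers move at their own pace and stop on an object; the grip force is fixed at half the most. Time passes only in rows, so rows that do not move let the fingers close. It prints the time, the measured TCP pose, the force, the opening and the grip force at its end. Input that does not fit is refused with a message, and nothing moves.
- env.state(): the state, without advancing time (a new reading comes with each control period).
- env.read_camera(name): name is "side" or "top" or "wrist"; returns (picture, depth): 480x640x3 uint8, red, green, blue; 480x640 float32, mm along the optical axis (not along the pixel's ray), 0 where there is no reading.
- env.camera_info(name): a dict with "vertical_fov" (degrees; the focal length in pixels is half the picture's height over the tangent of half this angle, whatever the lens; pixels are square), "cx", "cy" (the principal point, pixels), "dist_coeffs" ([k1, k2, p1, p2, k3] as OpenCV has them; the pictures are not rectified), "origin" and "attitude" of the camera in the world. Camera axes: x right, y down, z forward; pixel columns grow to the right and rows downward; lengths in mm; the calibration is good to about 2 mm. A picture is of the moment at which its call begins: read the wrist's pose just before it. camera_info takes no time and is no camera call; for the wrist camera it gives the pose at the moment of the call.
- env.job_done(): hands the job in; it is judged then, once.
The state is a dict: "t": time; "joints": joint angles; "qvel": joint speeds; "tau": joint torques, N m; "eef_pos": TCP position; "tcp_rot": TCP orientation; "ft_force": force on the tool from outside, world axes, zero at the start; "moment": the same for the moment, N m; "opening": opening from 0.0 (shut) to 1.0 (fully open); "grip_force": force on a finger pad.
Only numpy, scipy, OpenCV 4.12 (cv2) and the standard library are available. Lean on these libraries where they do the work, as an engineer would, in place of code of your own. Each camera call takes 0.05 s, during which the arm holds its last target. There are 200 camera calls.

## Working session

There is one attempt and no reset: what is moved stays moved. The work goes in short steps, Python scripts to look and compute and a shell command to move; the robot and the scene stay as the last step left them, time stands still between calls to the robot, and variables do not carry over. Pictures are saved under pics/ and viewed, at most 10 in all, crops included, and the job is handed in when it is done.

```bash
ls; mkdir -p pics
cat > h.py <<'E'
import numpy as np, cv2
from cell import env
from scipy.spatial.transform import Rotation as R
def cam(n):
    i=env.camera_info(n); f=240/np.tan(np.radians(i["vertical_fov"])/2)
    K=np.array([[f,0,i["cx"]],[0,f,i["cy"]],[0,0,1]])
    a=np.array(i["attitude"]); 
    M=a if a.shape==(3,3) else R.from_euler('xyz',a).as_matrix()
    return K,np.array(i["dist_coeffs"],float),np.array(i["origin"],float),M
def ray(n,uv,c=None):
    K,d,o,M=c or cam(n)
    p=cv2.undistortPoints(np.array(uv,float).reshape(-1,1,2),K,d).reshape(-1,2)
    return o,np.c_[p,np.ones(len(p))]@M.T
def at_z(n,uv,z,c=None):
    o,r=ray(n,uv,c); return o+r*((z-o[2])/r[:,2])[:,None]
def at_depth(n,uv,dep,c=None):
    o,r=ray(n,uv,c); return o+r*np.array([dep[int(v),int(u)] for u,v in uv])[:,None]
E
python3 - <<'E'
from h import *
for n in("top","side"):
    p,d=env.read_camera(n); cv2.imwrite(f"pics/{n}0.png",p[:,:,::-1]); np.save(f"pics/{n}0.npy",d); print(n,env.camera_info(n))
s=env.state(); print(s["t"],s["eef_pos"],s["tcp_rot"])
E
```

```text
cell.py
pics
steer.py
top {'vertical_fov': 49.038136255123845, 'cx': 332.211018109118, 'cy': 234.44159845710809, 'dist_coeffs': array([-0.05385833,  0.        ,  0.        ,  0.        ,  0.        ]), 'origin': array([ 303.91653637,  100.45375049, 1068.55046155]), 'attitude': array([-2.95309359, -0.01734342, -1.54587229])}
side {'vertical_fov': 50.10650524134784, 'cx': 311.62565456148104, 'cy': 234.37237153944724, 'dist_coeffs': array([-0.03578892,  0.        ,  0.        ,  0.        ,  0.        ]), 'origin': array([ 61.38693944, 746.12312792, 562.59220957]), 'attitude': array([-2.0843544 , -0.00324353, -2.56429495])}
0.1 [ 177.39083628 -599.10403019  214.12312442] [-3.14065368e+00 -9.55671136e-05  2.87777662e-01]
```

View pics/top0.png

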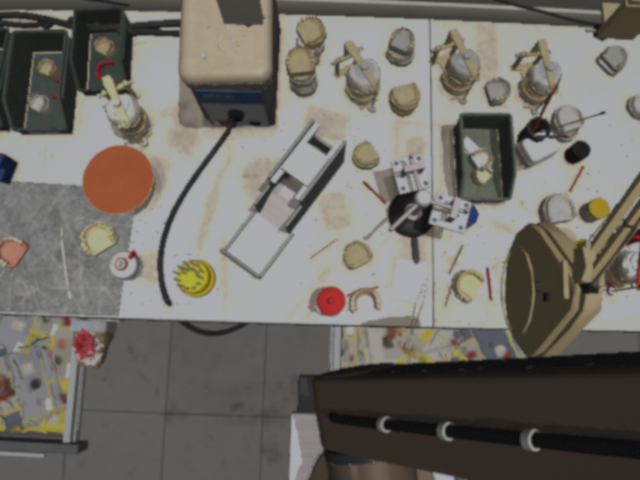

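View pics/side0.png

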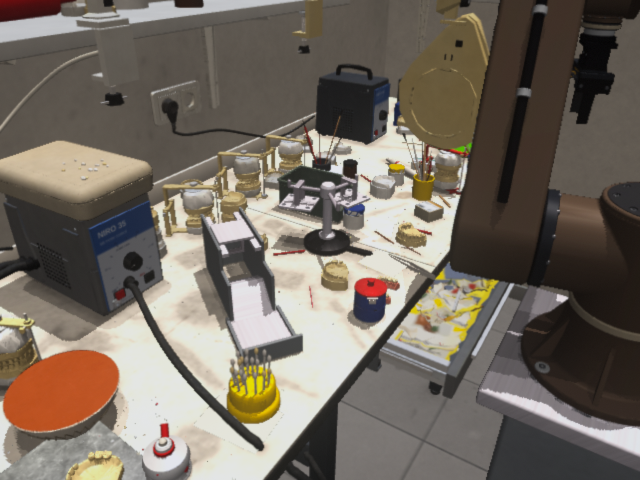

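The top view shows the stand from (315,130) at the rails to (250,265) at the tray, and the carousel at about (410,212) with its pointer at (415,255). The empty hook points lower-left, to about (368,237). I'll enlarge that area.

Run:
```python
from h import *
p=cv2.imread("pics/top0.png")
cv2.imwrite("pics/c1.png",cv2.resize(p[110:290,215:455],None,fx=3.33,fy=3.33,interpolation=cv2.INTER_CUBIC))
cv2.imwrite("pics/c2.png",cv2.resize(p[145:265,335:495],None,fx=5,fy=5,interpolation=cv2.INTER_CUBIC))
```

```text
(no output)
```

View pics/c1.png

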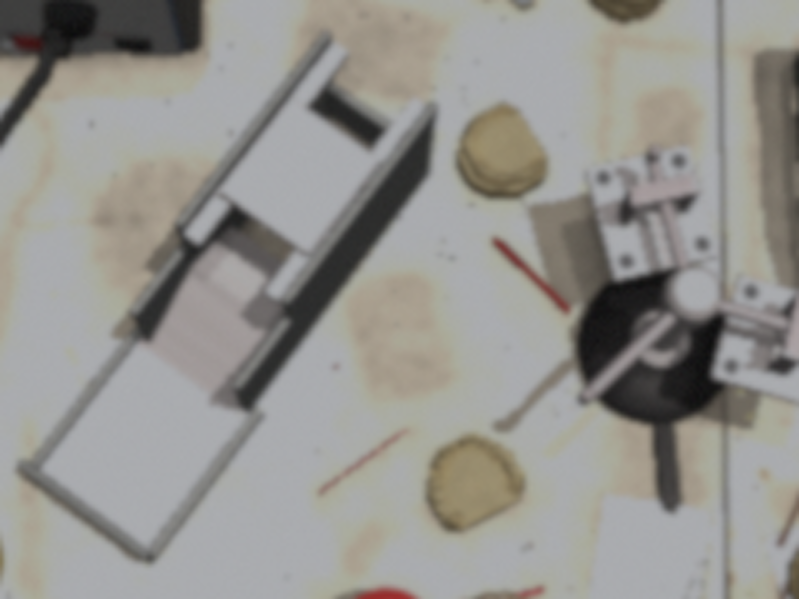

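View pics/c2.png

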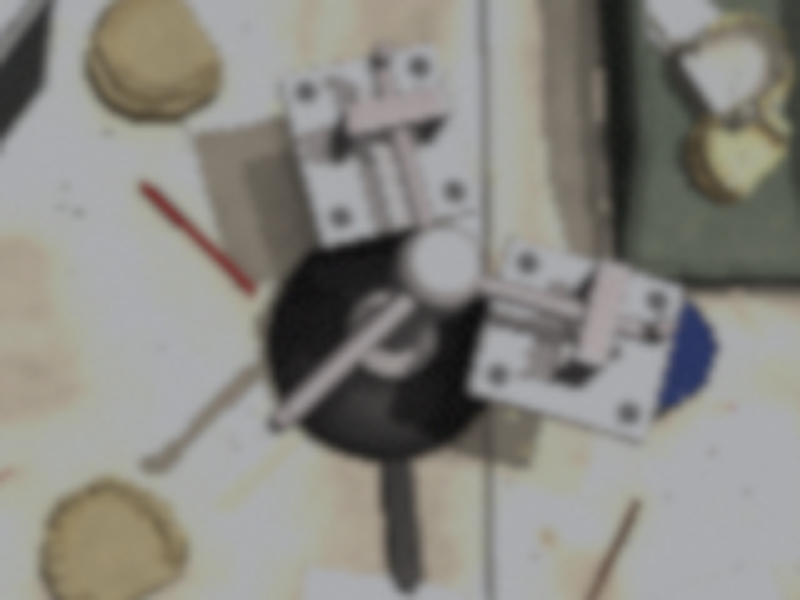

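The crop shows the plate on the rails, with corners at c1 (310,105), (388,150), (303,250) and (222,200), and the guide ends at (183,235) and (275,300). In c2 the post top is at (445,262), the hook tip at (275,425) and the pointer end at (405,585).

Run:
```python
from h import *
c1=lambda l:np.array(l)/3.33+[215,110]
c2=lambda l:np.array(l)/5+[335,145]
np.set_printoptions(precision=1,suppress=True)
for nm,uv,z in [("plate",c1([(310,105),(388,150),(303,250),(222,200)]),116),("guide ends L,R",c1([(188,238),(275,300)]),120),("guide back L,R",c1([(325,36),(433,105)]),120),("trayend",c1([(22,467),(150,557)]),34),
 ("post",c2([(445,262)]),142),("tip",c2([(275,425)]),140),("pointer end",c2([(405,585)]),8),
 ("cast",c1([(475,485)]),32),("cast2",c1([(503,150)]),32),("pot",[(330,301)],71),("denture",[(366,300)],20),("bur",[(195,278)],60),("hookedplates",c2([(285,85),(685,285),(640,440)]),90)]:
    print(nm,at_z("top",uv,z).round(1).tolist())
d=np.load("pics/top0.npy")
print(at_depth("top",c1([(305,175),(690,293),(663,490),(670,440),(150,480)]),d))
print(env.camera_info("wrist"))
```

```text
plate [[665.3, 139.0, 116.0], [639.5, 93.6, 116.0], [578.9, 140.0, 116.0], [606.9, 186.9, 116.0]]
guide ends L,R [[582.8, 204.6, 120.0], [548.4, 154.4, 120.0]]
guide back L,R [[706.0, 131.7, 120.0], [665.9, 68.6, 120.0]]
trayend [[463.5, 306.5, 34.0], [411.8, 227.4, 34.0]]
post [[554.6, -77.1, 142.0]]
tip [[492.5, -15.3, 140.0]]
pointer end [[454.2, -85.3, 8.0]]
cast [[460.5, 35.7, 32.0]]
cast2 [[671.4, 21.5, 32.0]]
pot [[366.7, 88.9, 71.0]]
denture [[373.7, 16.9, 20.0]]
bur [[404.2, 349.1, 60.0]]
hookedplates [[638.2, -25.0, 90.0], [562.4, -180.4, 90.0], [500.8, -161.5, 90.0]]
[[624.8 140.6 111. ]
 [554.1 -74.3 139.5]
 [464.5 -81.8   5.9]
 [495.1 -85.5  10.1]
 [461.9 233.    7. ]]
{'vertical_fov': 66.89624591062736, 'cx': 313.99950345035467, 'cy': 242.95642678908953, 'dist_coeffs': array([-0.,  0.,  0.,  0.,  0.]), 'origin': array([ 240. , -580. ,  383.9]), 'attitude': array([ 2.9, -0. , -1.3])}
```

Run:
```python
from h import *
np.set_printoptions(precision=0,suppress=True)
d=np.load("pics/top0.npy")
print(at_depth("top",[(515,260),(545,290),(540,345),(580,270),(620,220),(600,250),(530,235)],d))
e=np.load("pics/side0.npy")
print(at_depth("side",[(440,40),(445,100),(445,145),(410,120),(480,110),(445,10)],e))
```

```text
[[ 424. -192.  275.]
 [ 368. -192.  382.]
 [ 296. -193.  355.]
 [ 381. -185.  494.]
 [ 432. -217.  528.]
 [ 479. -440.   70.]
 [ 451. -193.  336.]]
[[ 397. -193.  418.]
 [ 373. -189.  313.]
 [ 363. -193.  226.]
 [ 440. -193.  263.]
 [ 247.   35.  367.]
 [ 394. -194.  468.]]
```

Run:
```python
from h import *
np.set_printoptions(precision=0,suppress=True)
p,dw=env.read_camera("wrist"); 
D={"top":np.load("pics/top0.npy"),"side":np.load("pics/side0.npy"),"wrist":dw}
P=[]
for n,d in D.items():
    v,u=np.mgrid[0:480:2,0:640:2]; uv=np.c_[u.ravel(),v.ravel()]
    q=at_depth(n,uv,d); q=q[d[uv[:,1],uv[:,0]]>0]; 
    P.append(q)
    m=(q[:,0]>200)&(q[:,1]<-120)&(q[:,1]>-450)&(q[:,2]>150)&(q[:,0]<700)
    r=q[m]; print(n,len(r))
    for z in range(150,900,50):
        s=r[(r[:,2]>=z)&(r[:,2]<z+50)]
        if len(s)>3: print(z,len(s),s.min(0),s.max(0))
# side by side pic
a=cv2.imread("pics/top0.png")[200:480,400:640]; b=cv2.imread("pics/side0.png")[0:240,300:640]
h=lambda i:cv2.resize(i,(int(i.shape[1]*300/i.shape[0]),300))
w=p[:,:,::-1]
cv2.imwrite("pics/m.png",np.hstack([h(w),h(b)])[:, :800])
```

```text
top 4602
200 99 [ 311. -195.  224.] [ 429. -178.  250.]
250 327 [ 280. -207.  250.] [ 464. -176.  300.]
300 472 [ 280. -228.  300.] [ 472. -176.  350.]
350 668 [ 290. -228.  350.] [ 462. -175.  400.]
400 498 [ 279. -228.  400.] [ 425. -123.  450.]
450 489 [ 280. -227.  450.] [ 422. -121.  500.]
500 494 [ 281. -221.  500.] [ 454. -122.  550.]
550 318 [ 279. -223.  550.] [ 471. -121.  599.]
600 517 [ 200. -176.  600.] [ 291. -120.  650.]
650 718 [ 200. -151.  650.] [ 286. -120.  682.]
side 2260
200 186 [ 315. -207.  218.] [ 441. -176.  250.]
250 472 [ 311. -197.  250.] [ 464. -172.  300.]
300 547 [ 308. -196.  300.] [ 468. -173.  350.]
350 520 [ 307. -208.  350.] [ 455. -172.  400.]
400 362 [ 312. -228.  400.] [ 421. -172.  450.]
450 173 [ 338. -222.  450.] [ 415. -179.  487.]
wrist 0
```

View pics/m.png

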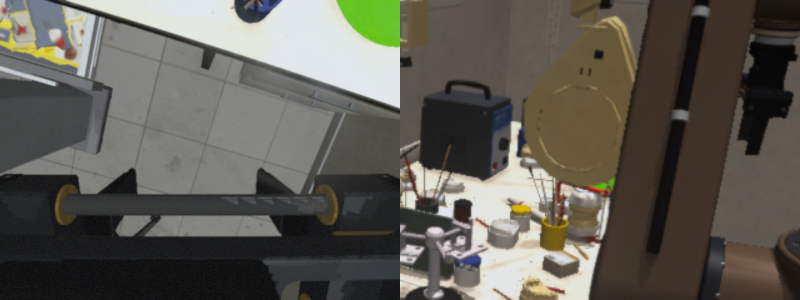

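The wrist view shows only floor and drawers. The side crop shows a solid lamp panel in the way, at x 280–470, y −228 to −175 and z 220–500, with its arm rising toward +x. I'll go over its inner side, so first I raise the tool and record joint data to learn the kinematics.

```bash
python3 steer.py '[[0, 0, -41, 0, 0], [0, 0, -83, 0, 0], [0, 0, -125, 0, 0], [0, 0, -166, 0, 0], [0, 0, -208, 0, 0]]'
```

```text
refused: ROWS must be a list holding one list of rows, three levels of brackets. Nothing was moved.
```

I used the wrong layout. The manual says a list holding one list of rows, three levels of brackets; once more.

```bash
python3 steer.py '[[[0, 0, -41, 0, 0], [0, 0, -83, 0, 0], [0, 0, -125, 0, 0], [0, 0, -166, 0, 0], [0, 0, -208, 0, 0]]]'; python3 -c "
from h import *
s=env.state();print(s['joints'].round(4) if hasattr(s['joints'],'round') else s['joints'],s['eef_pos'])"
python3 steer.py '[[[0, 0, -41, 0, 0], [0, 0, -83, 0, 0], [0, 0, -125, 0, 0], [0, 0, -166, 0, 0], [0, 0, -208, 0, 0]]]';python3 steer.py '[[[0, 0, 0, 0, 0]]]'
python3 - <<'E'
from h import *
s=env.state();print(s['joints'],s['eef_pos'])
np.set_printoptions(precision=0,suppress=True)
d=np.load("pics/top0.npy")
print(at_depth("top",[(590,255),(605,232),(620,213),(635,190),(605,285),(625,255)],d))
E
```

```text
t: 0.57
eef_pos: [177.3, -598.7, 424.4]
tcp_rot: [-3.141, -0.0, 0.288]
ft_force: [-0.3, -0.5, -0.1]
opening: 0.706
grip_force: 0.0
[-1.3886  0.367   1.2161  0.      1.5586 -0.1056] [ 177.33459393 -598.73997464  424.38037541]
t: 0.98
eef_pos: [177.3, -598.3, 631.6]
tcp_rot: [3.141, 0.0, 0.288]
ft_force: [0.3, -1.3, 1.1]
opening: 0.353
grip_force: 0.0
t: 1.07
eef_pos: [177.2, -598.3, 638.3]
tcp_rot: [3.127, 0.001, 0.288]
ft_force: [-0.3, 1.2, -0.2]
opening: 0.284
grip_force: 0.0
[-1.38862273e+00  4.30116714e-01  5.85215347e-01  4.72863734e-05
  2.11181589e+00 -1.05615677e-01] [ 177.24312829 -598.33609145  638.33059414]
[[ 399. -200.  490.]
 [ 421. -206.  514.]
 [ 438. -212.  536.]
 [ 456. -215.  562.]
 [ 417. -484.   -1.]
 [ 466. -475.   95.]]
```

```bash
cat > k.py <<'E'
import numpy as np
from scipy.optimize import least_squares
D=[(.491,1.559,177.4,-599.2,214.5),(.367,1.2161,177.3,-598.7,424.4),(.4301,.5852,177.2,-598.3,638.3)]
A=[];b=[]
for q2,q3,x,y,z in D:
    r=np.sqrt(x*x+y*y-66**2)
    A+=[[np.sin(q2),np.sin(q2+q3),0,1],[np.cos(q2),np.cos(q2+q3),1,0]]; b+=[r,z]
S=np.linalg.lstsq(np.array(A),np.array(b),rcond=None); L1,L2,h,a=S[0]
def ik(r,z):
    x=r-a;z=z-h;d=np.hypot(x,z);c=(d*d-L1**2-L2**2)/(2*L1*L2)
    q3=np.arccos(c);q2=np.arctan2(x,z)-np.arctan2(L2*np.sin(q3),L1+L2*c);return q2,q3,np.pi-q2-q3
if __name__=="__main__":
    print(S[0],S[1])
    for z in(450,550,600,640,700):
        for r in(350,400,450,500,620): print(z,r,np.round(ik(r,z),2))
E
python3 k.py
```

```text
[433.99987351 412.30289381  24.21346375  64.34733792] [940.14338908]
450 350 [-0.3   1.84  1.6 ]
450 400 [-0.18  1.75  1.57]
450 450 [-0.06  1.65  1.55]
450 500 [0.05 1.54 1.55]
450 620 [0.34 1.19 1.61]
550 350 [-0.26  1.57  1.83]
550 400 [-0.15  1.48  1.81]
550 450 [-0.04  1.38  1.8 ]
550 500 [0.08 1.26 1.8 ]
550 620 [0.38 0.88 1.87]
600 350 [-0.23  1.42  1.95]
600 400 [-0.12  1.33  1.93]
600 450 [-0.    1.22  1.92]
600 500 [0.11 1.1  1.93]
600 620 [0.44 0.66 2.03]
640 350 [-0.19  1.28  2.05]
640 400 [-0.08  1.19  2.03]
640 450 [0.04 1.08 2.03]
640 500 [0.16 0.94 2.04]
640 620 [0.54 0.4  2.2 ]
700 350 [-0.11  1.04  2.2 ]
700 400 [0.   0.94 2.2 ]
700 450 [0.13 0.81 2.21]
700 500 [0.26 0.63 2.24]
700 620 [nan nan nan]k.py:11: RuntimeWarning: invalid value encountered in arccos
  q3=np.arccos(c);q2=np.arctan2(x,z)-np.arctan2(L2*np.sin(q3),L1+L2*c);return q2,q3,np.pi-q2-q3
```

```bash
cat > go.py <<'E'
import sys
from h import *
s=env.state();M=R.from_euler('xyz',[np.pi,0,s["tcp_rot"][2]]).as_matrix();p=np.array(s["eef_pos"])
print("now",p.round(1),"yaw",round(s["tcp_rot"][2],3),"q",np.round(s["joints"],2),"t",round(s["t"],2))
for a in sys.argv[1:]:
    t=np.array([float(v) for v in a.split(",")]); d=M.T@(t-p); print(a,"->",d.round(1),"len",round(np.linalg.norm(d),1))
E
python3 go.py 110,-410,640 273,-326,640 375,-200,640 423,-37,640
```

```text
now [ 177.2 -598.3  638.3] yaw 0.288 q [-1.39  0.43  0.59  0.    2.11 -0.11] t 1.07
110,-410,640 -> [ -11.  -199.7   -1.7] len 200.0
273,-326,640 -> [ 169.1 -234.    -1.7] len 288.7
375,-200,640 -> [ 302.7 -325.8   -1.7] len 444.7
423,-37,640 -> [ 395.  -468.5   -1.7] len 612.8
```

```bash
python3 steer.py '[[[-2, -40, 0, 0, 0], [-4, -80, 0, 0, 0], [-7, -120, 0, 0, 0], [-9, -160, 0, 0, 0], [-11, -200, 0, 0, 0]]]'|grep -E "eef|force"; python3 steer.py '[[[36, -7, 0, 0, 0], [72, -14, 0, 0, 0], [108, -21, 0, 0, 0], [144, -28, 0, 0, 0], [180, -34, 0, 0, 0]]]'|grep -E "eef|force"; python3 go.py  375,-200,640 423,-37,640
```

```text
eef_pos: [109.6, -408.7, 628.8]
ft_force: [-0.3, -0.4, 0.9]
grip_force: 0.0
eef_pos: [274.1, -325.6, 629.4]
ft_force: [0.3, -0.6, -0.1]
grip_force: 0.0
now [ 274.1 -325.6  629.4] yaw 0.287 q [-1.03  0.04  1.13 -0.    1.97  0.26] t 1.9
375,-200,640 -> [132.4 -91.8 -10.6] len 161.5
423,-37,640 -> [ 224.6 -234.6  -10.6] len 324.9
```

```bash
python3 steer.py '[[[27, -18, 0, 0, 0], [54, -36, 0, 0, 0], [81, -55, 0, 0, 0], [108, -74, 0, 0, 0], [134, -92, 0, 0, 0]]]'|grep -E "eef|force"; python3 steer.py '[[[18, -28, 0, 0, 0], [37, -57, 0, 0, 0], [55, -86, 0, 0, 0], [73, -114, 0, 0, 0], [92, -143, 0, 0, 0]]]'|grep -E "eef|force"; python3 go.py  423,-37,640 538,-8,400 538,-8,190
```

```text
eef_pos: [376.1, -199.1, 629.2]
ft_force: [-0.5, -0.0, 1.1]
grip_force: 0.0
eef_pos: [423.0, -35.9, 629.2]
ft_force: [-0.4, -0.7, -0.4]
grip_force: 0.0
now [423.  -35.9 629.2] yaw 0.288 q [-0.24  0.04  1.14 -0.    1.96  1.04] t 2.73
423,-37,640 -> [ -0.3   1.1 -10.8] len 10.8
538,-8,400 -> [118.2   5.9 229.2] len 258.0
538,-8,190 -> [118.2   5.9 439.2] len 454.9
```

```bash
python3 steer.py '[[[18, 1, 36, 0, 0], [36, 2, 72, 0, 0], [54, 3, 108, 0, 0], [72, 4, 144, 0, 0], [90, 5, 180, 0, 0]]]'|grep -E "eef|force"; python3 steer.py '[[[14, 0, 35, 0, 0], [28, 1, 70, 0, 0], [28, 1, 110, 0, 0], [28, 1, 150, 0, 0], [28, 1, 190, 0, 0]]]'|grep -E "eef|force"; python3 steer.py '[[[0, 0, 38, 0, 0], [0, 0, 76, 0, 0], [0, 0, 114, 0, 0], [0, 0, 154, 0, 0]]]'|grep -E "eef|force"; python3 go.py 540,-8,105 514,-39,105 489,-66,105
```

```text
eef_pos: [511.1, -16.2, 447.4]
ft_force: [1.2, 0.2, -0.1]
grip_force: 0.0
eef_pos: [537.5, -9.6, 257.3]
ft_force: [0.6, 1.1, 0.6]
grip_force: 0.0
eef_pos: [537.7, -9.7, 103.9]
ft_force: [0.7, 0.8, -0.5]
grip_force: 0.0
now [537.7  -9.7 103.9] yaw 0.288 q [-0.14  0.51  1.89 -0.    0.74  1.14] t 3.9
540,-8,105 -> [ 2.7 -1.  -1.1] len 3.1
514,-39,105 -> [-31.   21.3  -1.1] len 37.7
489,-66,105 -> [-62.7  40.1  -1.1] len 74.4
```

```bash
python3 steer.py '[[[-6, 4, 0, 0, 0], [-12, 8, 0, 0, 0], [-19, 13, 0, 0, 0], [-25, 17, 0, 0, 0], [-31, 21, 0, 0, 0]]]'|grep -E "eef|force"; python3 steer.py '[[[-6, 4, 0, 0, 0], [-13, 8, 0, 0, 0], [-19, 12, 0, 0, 0], [-25, 16, 0, 0, 0], [-32, 20, 0, 0, 0]]]'|grep -E "eef|force";  python3 steer.py '[[[0, 0, 0, 0, 0], [11, -14, 0, 0, 0], [11, -14, -40, 0, 0], [11, -14, -80, 0, 0], [11, -14, -120, 0, 0]]]'|grep -E "eef|force"; python3 go.py
```

```text
eef_pos: [514.8, -39.7, 107.5]
ft_force: [3.1, 1.2, 0.6]
grip_force: 1.3
eef_pos: [488.6, -67.5, 105.4]
ft_force: [0.8, 1.2, 1.1]
grip_force: 0.8
eef_pos: [495.0, -50.2, 226.3]
ft_force: [-0.0, 0.1, -0.4]
grip_force: 0.0
now [495.  -50.2 226.3] yaw 0.288 q [-0.23  0.3   1.85 -0.    1.    1.05] t 5.15
```

```bash
python3 - <<'E'
from h import *
d=np.load("pics/top0.npy"); v,u=np.mgrid[0:480:2,0:640:2]; q=at_depth("top",np.c_[u.ravel(),v.ravel()],d); q=q[d[v.ravel(),u.ravel()]>0]
m=(abs(q[:,0]-700)<120)&(abs(q[:,1]-90)<160)&(q[:,2]>125); print(len(q[m]),q[m].min(0) if m.any() else"",q[m].max(0) if m.any() else "")
E
python3 steer.py '[[[20, -25, -40, -0.125, 0], [40, -50, -40, -0.25, 0], [60, -75, -40, -0.375, 0], [80, -95, -40, -0.5, 0], [100, -115, -40, -0.6, 0]]]'|grep eef; python3 go.py 671,108,170 671,108,106
```

```text
773 [580.01805691 -69.16962029 125.5474355 ] [819.6299555  249.79310664 439.70329674]
eef_pos: [559.1, 89.6, 265.4]
now [559.1  89.6 265.4] yaw 0.895 q [ 0.04  0.36  1.64 -0.    1.15  0.72] t 5.57
671,108,170 -> [84.4 75.8 95.4] len 148.2
671,108,106 -> [ 84.4  75.8 159.4] len 195.6
```

Run:
```python
from h import *
d=np.load("pics/top0.npy"); v,u=np.mgrid[0:480:2,0:640:2]; q=at_depth("top",np.c_[u.ravel(),v.ravel()],d); q=q[d[v.ravel(),u.ravel()]>0]
r=np.hypot(q[:,0]-671,q[:,1]-108)
for R0 in(60,90,110,140): print(R0,q[r<R0][:,2].max())
p,d=env.read_camera("side"); a=cv2.resize(p[120:300,150:390,::-1],(533,400))
p,d=env.read_camera("top"); b=cv2.resize(p[110:290,255:495,::-1],(533,400))
cv2.imwrite("pics/n.png",cv2.resize(np.hstack([a,b]),(800,300)))
```

```text
60 123.1838124210974
90 123.1838124210974
110 123.1838124210974
140 439.7032967449094
```

View pics/n.png

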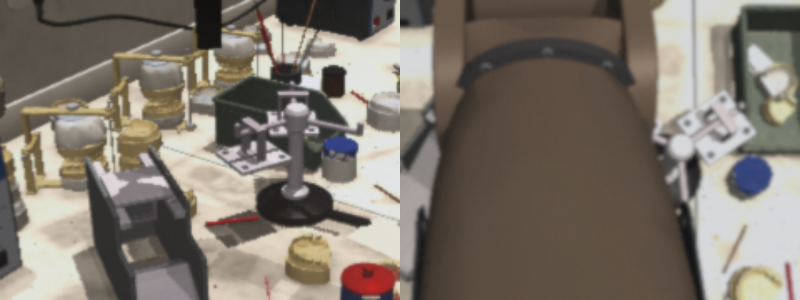

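The side view shows the empty hook tip at (360,124) over the pointer end at (368,220). The post top is at (296,104). I'll check this numerically.

```bash
python3 - <<'E'
from h import *
f=lambda x,y:(x/1.667+150,y/1.667+120)
for n,uv,z in[("tip",f(360,124),140),("pend",f(369,220),8),("post",f(296,104),142)]: print(n,at_z("side",[uv],z).round(1))
E
python3 go.py 671,108,170 671,108,106
```

```text
tip [[467.3 -73.4 140. ]]
pend [[452.4 -84.7   8. ]]
post [[557.6 -77.6 142. ]]
now [559.8  90.9 264.6] yaw 0.894 q [0.04 0.36 1.64 0.   1.15 0.72] t 5.67
671,108,170 -> [83.  76.  94.6] len 147.0
671,108,106 -> [ 83.   76.  158.6] len 194.5
```

```bash
python3 steer.py '[[[20, 19, 20, -0.08, 0], [42, 38, 40, -0.08, 0], [63, 57, 60, -0.08, 0], [83, 76, 80, -0.08, 0], [83, 76, 115, -0.08, 0]]]'|grep -E "eef|rot"; python3 steer.py '[[[0, 0, 0, 0, 0], [0, 0, 15, 0, 0], [0, 0, 30, 0, 0], [0, 0, 43, 0, 0], [0, 0, 43, 0, 0]]]'|grep -E "eef|force"; python3 go.py 671,108,106 602.0,154.9,106
```

```text
eef_pos: [674.6, 104.2, 150.6]
tcp_rot: [3.137, -0.003, 0.966]
eef_pos: [668.8, 104.1, 105.8]
ft_force: [0.9, -0.9, -0.5]
grip_force: 0.0
now [668.8 104.1 105.8] yaw 0.967 q [ 0.06  0.68  1.52 -0.    0.95  0.66] t 6.5
671,108,106 -> [ 4.5 -0.5 -0.2] len 4.5
602.0,154.9,106 -> [  3.9 -83.9  -0.2] len 84.0
```

```bash
for i in 1 ; do python3 steer.py '[[[4, -6, 0, 0, 0], [4, -12, 0, 0, 0], [4, -18, 0, 0, 0], [4, -24, 0, 0, 0], [4, -30, 0, 0, 0]]]'|grep -E "eef|force"; python3 steer.py '[[[0, -6, 0, 0, 0], [0, -12, 0, 0, 0], [0, -18, 0, 0, 0], [0, -24, 0, 0, 0], [0, -30, 0, 0, 0]]]'|grep -E "eef|force"; python3 steer.py '[[[0, -5, 0, 0, 0], [0, -10, 0, 0, 0], [0, -15, 0, 0, 0], [0, -20, 0, 0, 0], [0, -24, 0, 0, 0]]]'|grep -E "eef|force"; done; python3 steer.py '[[[0, 0, 0, 0, 0], [0, 0, 0, 0, 0], [0, 0, 0, 0, 0], [0, 0, 0, 0, 0], [0, 0, 0, 0, 0]]]'|grep -E "eef|force"
python3 - <<'E'
from h import *
p,d=env.read_camera("side"); cv2.imwrite("pics/s2.png",cv2.resize(p[140:380,150:400,::-1],(625,600)))
np.save("pics/s2.npy",d)
E
```

```text
eef_pos: [647.5, 125.4, 108.1]
ft_force: [1.1, -0.8, 1.7]
grip_force: 0.9
eef_pos: [623.2, 142.2, 107.8]
ft_force: [2.2, -0.6, 4.6]
grip_force: 2.9
eef_pos: [603.4, 155.9, 107.8]
ft_force: [2.0, -0.6, 5.4]
grip_force: 3.0
eef_pos: [603.3, 155.6, 107.1]
ft_force: [0.2, 0.4, 3.3]
grip_force: 1.3
```

View pics/s2.png

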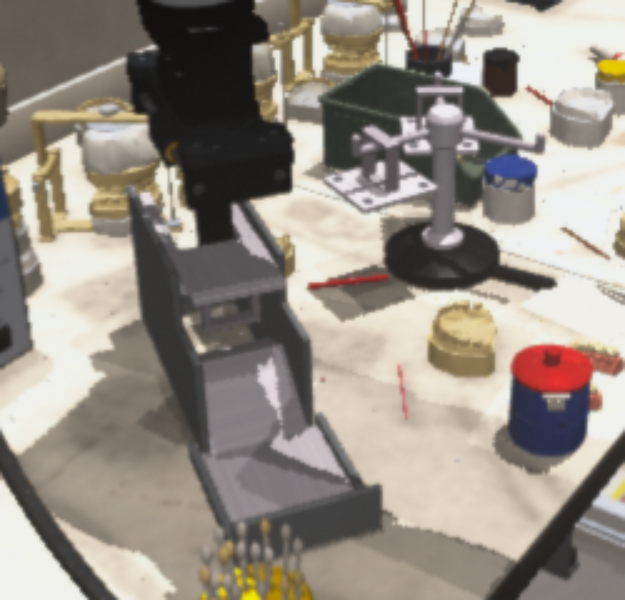

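The plate now overhangs the rails' end at about (230,270) but hasn't tipped. I'll push a little further, slowly.

```bash
python3 steer.py '[[[0, -4, 0, 0, 0], [0, -8, 0, 0, 0], [0, -12, 0, 0, 0], [0, -16, 0, 0, 0], [0, -18, 0, 0, 0]]]'|grep -E "eef|force"; for i in 1 2; do python3 steer.py '[[[0, 0, 0, 0, 0], [0, 0, 0, 0, 0], [0, 0, 0, 0, 0], [0, 0, 0, 0, 0], [0, 0, 0, 0, 0]]]'|grep -E "eef|force"; done
python3 - <<'E'
from h import *
p,d=env.read_camera("side"); cv2.imwrite("pics/s3.png",cv2.resize(p[200:380,200:340,::-1],(467,600)))
np.save("pics/s3.npy",d)
E
```

```text
eef_pos: [587.8, 166.2, 107.2]
ft_force: [0.9, -0.7, 2.1]
grip_force: 1.2
eef_pos: [588.4, 165.7, 107.0]
ft_force: [-0.5, -0.2, -0.2]
grip_force: 0.0
eef_pos: [588.5, 165.8, 107.2]
ft_force: [0.9, 0.1, -0.0]
grip_force: 0.0
```

View pics/s3.png

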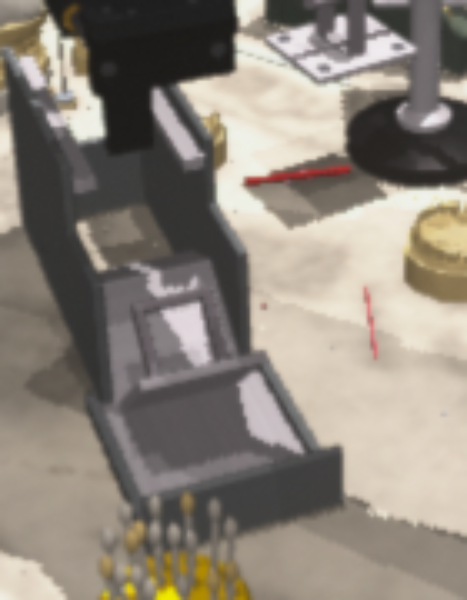

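The plate has left the rails, and a strap-like loop stands around (150–215, 300–380). I'll check the heights from the depth.

Run:
```python
from h import *
np.set_printoptions(precision=0,suppress=True,linewidth=200)
d=np.load("pics/s3.npy"); v,u=np.mgrid[230:370,210:320]; uv=np.c_[u.ravel(),v.ravel()]
q=at_depth("side",uv,d); a=2.546; o=np.array([565.6,179.5]); 
x=(q[:,:2]-o)@[np.cos(a),np.sin(a)]; y=(q[:,:2]-o)@[-np.sin(a),np.cos(a)]
m=(x>40)&(x<160)&(abs(y)<55)
# height map grid: max z
for yy in range(-48,49,8):
    print(yy,[int(q[m&(abs(x-xx)<4)&(abs(y-yy)<4),2].max()) if (m&(abs(x-xx)<4)&(abs(y-yy)<4)).any() else -1 for xx in range(44,160,8)])
```

```text
-48 [80, 78, 11, 12, 12, 11, 12, 12, 11, 10, 12, 12, 11, -1, 34]
-40 [80, 79, 14, 20, 30, 36, 44, 52, 59, 6, 5, -1, -1, -1, 33]
-32 [16, 10, 8, 16, 24, 31, 42, 57, 59, 6, 8, -1, -1, -1, 34]
-24 [16, 66, 66, 60, 52, 45, 39, 57, 59, 6, 6, -1, -1, -1, 33]
-16 [15, 67, 67, 16, 25, 34, 41, 58, 57, 6, 6, -1, -1, -1, 34]
-8 [17, 67, 67, 16, 24, 32, 40, 56, 59, 6, 7, -1, -1, -1, 34]
0 [15, 66, 67, 16, 26, 32, 40, 58, 58, 6, 6, -1, -1, -1, 33]
8 [16, 67, 68, 57, 48, 42, 41, 58, 58, 6, 5, -1, -1, -1, 33]
16 [16, -1, 63, 54, 43, 33, 42, 58, 58, 6, 5, -1, -1, -1, 33]
24 [15, -1, 6, 13, 22, 28, 34, 57, 58, 6, 5, -1, -1, -1, 34]
32 [79, 79, 6, 6, 7, 6, 6, 6, 6, 6, 5, -1, -1, -1, 33]
40 [9, 10, 13, 11, 11, 11, 11, 12, 11, 11, 12, 11, -1, -1, 34]
48 [0, 0, 0, 0, 0, 0, 1, 0, 1, 0, -1, -1, 1, 0, 0]
```

The depth shows the slab at about 47° and still falling over forward, strap side facing back and up. I'll wait and measure again.

```bash
for i in 1 2; do python3 steer.py '[[[0, 0, 0, 0, 0], [0, 0, 0, 0, 0], [0, 0, 0, 0, 0], [0, 0, 0, 0, 0], [0, 0, 0, 0, 0]]]'|grep -E "^t"; done
cat > hm.py <<'E'
from h import *
_,d=env.read_camera("side"); v,u=np.mgrid[230:370,210:320]; uv=np.c_[u.ravel(),v.ravel()]
q=at_depth("side",uv,d); a=2.546; o=np.array([565.6,179.5]); 
x=(q[:,:2]-o)@[np.cos(a),np.sin(a)]; y=(q[:,:2]-o)@[-np.sin(a),np.cos(a)]
m=(x>40)&(x<160)&(abs(y)<55)
for yy in range(-40,41,8):
    print(yy,[int(q[m&(abs(x-xx)<4)&(abs(y-yy)<4),2].max()) if (m&(abs(x-xx)<4)&(abs(y-yy)<4)).any() else -1 for xx in range(44,160,8)])
s=m&(q[:,2]>46)&(x>65)
if s.any():
    c=(x[s].min()+x[s].max())/2,(y[s].min()+y[s].max())/2; print("strap x",x[s].min(),x[s].max(),"y",y[s].min(),y[s].max(),"z",q[s,2].max(),s.sum(),"med",np.median(q[s],0))
E
python3 hm.py
```

```text
t: 9.93
tcp_rot: [3.142, 0.0, 0.968]
t: 10.35
tcp_rot: [3.142, 0.0, 0.968]
-40 [80, 78, 5, 12, 12, 11, 13, 11, 11, 13, 11, 12, -1, -1, 34]
-32 [14, 11, 10, 12, 12, 12, 12, 12, 12, 12, 13, 12, -1, -1, 34]
-24 [15, 9, 10, 13, 13, 12, 53, 52, 51, 12, 13, 12, -1, -1, 33]
-16 [18, 8, -1, 11, 12, 13, 52, 53, 52, 12, 12, 12, -1, -1, 34]
-8 [17, 5, 6, 12, 12, 12, 53, 53, 51, 12, 12, 12, -1, 30, 34]
0 [15, 5, 10, 12, 12, 14, 52, 54, 52, 11, 12, 12, -1, -1, 33]
8 [16, 5, 9, 13, 13, 11, 53, 53, 52, 12, 13, 12, -1, -1, 33]
16 [16, 6, -1, 12, -1, 11, 12, 49, 12, 12, 12, 12, -1, -1, 36]
24 [14, -1, 5, 10, 11, 12, 11, 12, 12, 12, 13, 10, -1, -1, 34]
32 [80, 79, 6, 7, 6, 6, 6, 5, 6, 6, 7, -1, -1, -1, 34]
40 [11, 12, 12, 12, 12, 12, 12, 14, 11, 11, 12, 12, -1, -1, 33]
strap x 91.18368924868129 106.12071747870006 y -27.947623757835714 12.409767417404668 z 54.5358219872366 177 med [487.80283786 242.51549877  51.295354  ]
```

The plate now lies flat in the tray, strap up, with the crossbar top at z≈53 and its centre near (488,241). I'll grip it near one leg, 20 mm off centre, so the middle stays free for the hook.

```bash
python3 steer.py '[[[0, 0, -35, 0, 0.35], [0, 0, -70, 0, 0.35], [0, 0, -95, 0, 0.35], [0, 0, -95, 0, 0.35]]]'|grep -E "eef|force"; python3 go.py 499.6,257.9,200
```

```text
eef_pos: [590.4, 166.1, 207.6]
ft_force: [0.2, 0.1, -0.4]
grip_force: 0.0
now [590.4 166.1 207.6] yaw 0.968 q [ 0.17  0.48  1.6  -0.    1.05  0.77] t 10.73
499.6,257.9,200 -> [  24.1 -126.8    7.6] len 129.3
```

```bash
python3 steer.py '[[[6, -32, 0, 0, 0.35], [12, -64, 0, 0, 0.35], [18, -96, 0, 0, 0.35], [24, -127, 0, 0, 0.35], [24, -127, 0, 0, 0.35]]]'|grep -E "eef|force"; python3 steer.py '[[[0, 0, 30, 0, 0.35], [0, 0, 60, 0, 0.35], [0, 0, 90, 0, 0.35], [0, 0, 110, 0, 0.35], [0, 0, 110, 0, 0.35]]]'|grep -E "eef|force|open"; python3 go.py 499.6,257.9,41
python3 - <<'E'
from h import *
p,d=env.read_camera("side"); cv2.imwrite("pics/s4.png",cv2.resize(p[200:380,180:340,::-1],(533,600)))
E
```

```text
eef_pos: [494.0, 260.2, 201.9]
ft_force: [0.2, 0.2, -0.1]
grip_force: 0.0
eef_pos: [495.9, 256.6, 88.3]
ft_force: [-0.7, -0.3, -0.3]
opening: 0.352
grip_force: 0.0
now [495.9 256.6  88.3] yaw 0.968 q [ 0.36  0.56  1.84 -0.    0.74  0.96] t 11.57
499.6,257.9,41 -> [ 3.2  2.3 47.3] len 47.4
```

View pics/s4.png

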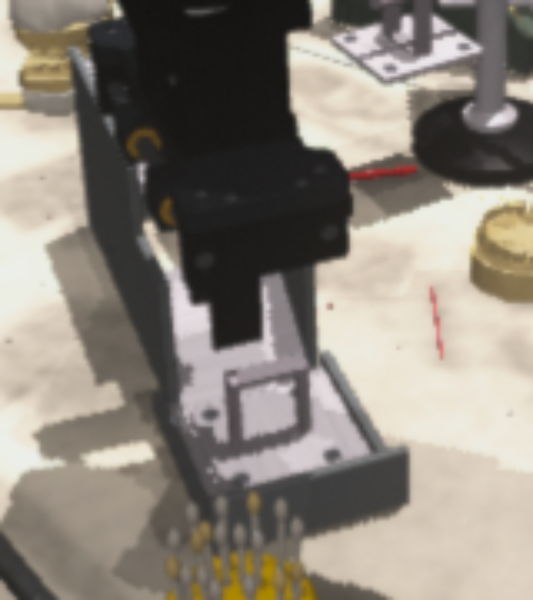

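The plate is strap up with its crossbar at (230–305, 370), and the fingers are over its left leg, as intended. I'll descend and grip.

```bash
python3 steer.py '[[[3, 2, 15, 0, 0.35], [3, 2, 30, 0, 0.35], [3, 2, 42, 0, 0.35], [3, 2, 48, 0, 0.35], [3, 2, 48, 0, 0.35]]]'|grep -E "eef|force"; python3 steer.py '[[[0, 0, 0, 0, 0], [0, 0, 0, 0, 0], [0, 0, 0, 0, 0], [0, 0, 0, 0, 0], [0, 0, 0, 0, 0]]]'|grep -E "eef|force|open"; python3 steer.py '[[[0, 0, -5, 0, 0], [0, 0, -15, 0, 0], [0, 0, -30, 0, 0], [0, 0, -45, 0, 0], [0, 0, -60, 0, 0]]]'|grep -E "eef|force|open";  python3 hm.py|tail -4
```

```text
eef_pos: [501.1, 258.8, 44.3]
ft_force: [0.1, -0.0, -0.2]
grip_force: 0.0
eef_pos: [501.2, 259.0, 44.9]
ft_force: [-1.0, -1.6, 5.4]
opening: 0.116
grip_force: 30.0
eef_pos: [500.8, 258.9, 105.6]
ft_force: [0.4, -0.3, -1.7]
opening: 0.118
grip_force: 30.0
24 [-1, -1, 5, 6, 71, 71, 71, 71, 72, 71, 71, 71, -1, -1, 33]
32 [80, 80, 6, 6, 7, 7, 7, 6, 6, 6, 6, -1, -1, -1, 33]
40 [-1, -1, 6, 11, 12, 11, 11, 12, 12, 13, 11, 12, -1, -1, 34]
strap x 65.06766536454836 159.97480607355496 y -54.868677806584266 24.06325875718547 z 235.05188320748601 1888 med [482.65973093 256.99458525  72.61368752]
```

Run:
```python
from h import *
np.set_printoptions(precision=1,suppress=True)
ax=np.array([556,-77])
for n in("side","top"):
    p,d=env.read_camera(n); v,u=np.mgrid[0:480,0:640]; uv=np.c_[u.ravel(),v.ravel()]; q=at_depth(n,uv,d); q=q[d.ravel()>0]
    r=q[:,:2]-ax; rr=np.hypot(*r.T); a=np.arctan2(r[:,1],r[:,0])%(2*np.pi)
    m=(q[:,2]>117)&(q[:,2]<146)&(rr>22)&(rr<95)&(abs(a-3.14)<.5)
    b=q[m]; print(n,len(b))
    if len(b)>5:
        c=b.mean(0); w=np.linalg.svd(b[:,:2]-c[:2])[2][0]; print("line ang",np.degrees(np.arctan2(*w[::-1]))%180,"mean",c,"min",b.min(0),"max",b.max(0)); t=b[b[:,0]<b[:,0].min()+8]; print("tip",t.mean(0),t[:,2].max())
    m=(q[:,2]>132)&(q[:,2]<148)&(rr<22); print("post",q[m].mean(0),(q[m].min(0)+q[m].max(0))/2,m.sum())
    m=(q[:,2]>4)&(q[:,2]<14)&(rr>58)&(rr<110)&(abs(a-3.14)<.4); 
    if m.sum()>5: print("pointer",q[m].mean(0),q[m].min(0),q[m].max(0),m.sum())
```

```text
side 144
line ang 5.792373703670677 mean [496.7 -78.3 126.5] min [468.9 -83.7 119.7] max [533.1 -69.6 138.5]
tip [471.8 -80.7 130.1] 138.47427765484088
post [552.4 -68.9 138. ] [553.7 -72.  137.6] 119
pointer [474.6 -79.    6.3] [450.5 -90.2   4. ] [498.  -45.4   9.1] 94
top 162
line ang 5.1589410268402105 mean [500.8 -82.1 129. ] min [468.6 -88.7 123.1] max [534.  -75.6 141.4]
tip [472.2 -84.1 134.5] 141.4462450059807
post [554.4 -75.5 139.9] [555.2 -77.6 139.1] 226
pointer [469.3 -79.9   6.8] [ 446.2 -112.5    4. ] [497.9 -44.7  11.9] 219
```

Run:
```python
from h import *
np.set_printoptions(precision=0,suppress=True)
s=env.state(); q1=s["joints"][0]; p=s["eef_pos"]; c,n=np.cos(q1),np.sin(q1)
print(q1,"TCP rad",p[0]*c+p[1]*n,"lat",-p[0]*n+p[1]*c)
for cam_ in("top","side"):
    _,d=env.read_camera(cam_); v,u=np.mgrid[0:480:2,0:640:2]; uv=np.c_[u.ravel(),v.ravel()]; q=at_depth(cam_,uv,d); q=q[d[uv[:,1],uv[:,0]]>0]
    rad=q[:,0]*c+q[:,1]*n; lat=-q[:,0]*n+q[:,1]*c
    print(cam_)
    for z in range(200,1000,50):
      for r0 in range(0,700,100):
        m=(q[:,2]>=z)&(q[:,2]<z+50)&(rad>=r0)&(rad<r0+100)&(abs(lat)<300)&(q[:,1]>-150)
        if m.sum()>5: print("z",z,"rad",r0,"lat",lat[m].min().round(),lat[m].max().round(),m.sum(),end=" | ")
      print()
```

```text
0.359963142870442 TCP rad 560.4569243736411 lat 65.88297326296154
top
z 200 rad 0 lat -113.0 -60.0 65 | z 200 rad 500 lat -27.0 2.0 68 | z 200 rad 600 lat -16.0 -1.0 21 | 


z 350 rad 500 lat -2.0 108.0 30 | z 350 rad 600 lat 28.0 119.0 9 | 
z 400 rad 400 lat 3.0 5.0 9 | z 400 rad 500 lat -2.0 125.0 761 | 
z 450 rad 400 lat 3.0 126.0 170 | z 450 rad 500 lat 4.0 126.0 379 | 
z 500 rad 400 lat 2.0 112.0 294 | z 500 rad 500 lat 31.0 97.0 149 | 
z 550 rad 300 lat 1.0 2.0 6 | z 550 rad 400 lat 1.0 129.0 725 | 
z 600 rad 300 lat 0.0 121.0 206 | z 600 rad 400 lat 2.0 128.0 828 | 
z 650 rad 300 lat -13.0 121.0 1134 | 
z 700 rad 200 lat -13.0 97.0 1257 | z 700 rad 300 lat -13.0 197.0 3179 | 
z 750 rad 200 lat -11.0 174.0 3208 | z 750 rad 300 lat -11.0 184.0 5284 | 




side
z 200 rad 0 lat 152.0 251.0 103 | z 200 rad 100 lat 150.0 251.0 97 | z 200 rad 400 lat 100.0 134.0 72 | z 200 rad 500 lat 56.0 157.0 547 | z 200 rad 600 lat 6.0 71.0 70 | 
z 250 rad 100 lat 150.0 252.0 402 | z 250 rad 500 lat 39.0 125.0 524 | 
z 300 rad 100 lat 154.0 254.0 661 | z 300 rad 500 lat 44.0 134.0 423 | 
z 350 rad 100 lat 152.0 255.0 994 | z 350 rad 200 lat 156.0 247.0 15 | z 350 rad 400 lat 21.0 130.0 63 | z 350 rad 500 lat 8.0 135.0 780 | z 350 rad 600 lat 124.0 129.0 39 | 
z 400 rad 100 lat 248.0 255.0 1019 | z 400 rad 200 lat 151.0 252.0 445 | z 400 rad 400 lat 42.0 129.0 580 | z 400 rad 500 lat 124.0 133.0 725 | 
z 450 rad 100 lat 248.0 255.0 855 | z 450 rad 200 lat 151.0 255.0 1185 | z 450 rad 300 lat 69.0 107.0 25 | z 450 rad 400 lat 66.0 129.0 1068 | z 450 rad 500 lat 81.0 129.0 266 | 
z 500 rad 100 lat 250.0 255.0 454 | z 500 rad 200 lat 150.0 255.0 1250 | z 500 rad 300 lat 67.0 121.0 90 | z 500 rad 400 lat 89.0 127.0 364 | z 500 rad 500 lat 59.0 99.0 20 |
```

```bash
python3 steer.py '[[[0, 0, -33, 0, 0], [0, 0, -65, 0, 0]]]'|grep -E "eef|open"; python3 go.py 480,150,170 413.6,-67.6,170
```

```text
eef_pos: [499.8, 258.4, 167.8]
opening: 0.114
now [499.8 258.4 167.8] yaw 0.968 q [ 0.36  0.46  1.76 -0.    0.93  0.96] t 13.28
480,150,170 -> [-100.5   45.2   -2.2] len 110.2
413.6,-67.6,170 -> [-317.4  113.9   -2.2] len 337.2
```

```bash
python3 steer.py '[[[-30, 11, 0, -0.07, 0], [-60, 22, 0, -0.14, 0], [-90, 32, 0, -0.21, 0], [-120, 43, 0, -0.28, 0], [-150, 54, 0, -0.35, 0]]]'|grep -E "eef|open"; python3 go.py 413.6,-67.6,170
```

```text
eef_pos: [459.3, 103.5, 168.4]
opening: 0.116
now [459.3 103.5 168.4] yaw 1.322 q [ 0.08  0.34  1.98 -0.    0.83  0.33] t 13.7
413.6,-67.6,170 -> [-177.1   -2.1   -1.6] len 177.1
```

```bash
python3 steer.py '[[[-35, 0, 0, -0.07, 0], [-70, 0, 0, -0.14, 0], [-105, -1, 0, -0.21, 0], [-140, -2, 0, -0.28, 0], [-173, -2, 0, -0.345, 0]]]'|grep -E "eef|open"; python3 steer.py '[[[0, 0, 0, 0, 0], [0, 0, 0, 0, 0]]]' >/dev/null; python3 go.py 413.6,-67.6,143
python3 - <<'E'
from h import *
p,d=env.read_camera("side"); cv2.imwrite("pics/s5.png",cv2.resize(p[120:300,280:480,::-1],(667,600)))
E
```

```text
eef_pos: [413.8, -63.6, 168.6]
opening: 0.114
now [414.6 -63.5 168.7] yaw 1.659 q [-0.31  0.27  2.09 -0.    0.78 -0.4 ] t 14.28
413.6,-67.6,143 -> [-4.  -1.3 25.7] len 26.0
```

View pics/s5.png

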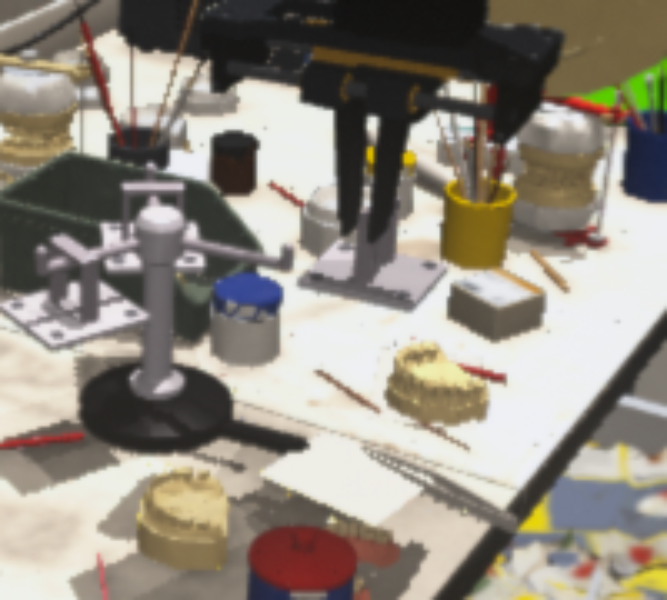

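The plate hangs level in the fingers at (375,280), square to the empty hook at (240,255). I'll check the plate's exact offset from the depth.

```bash
python3 steer.py '[[[-4, -1, 13, 0, 0], [-4, -1, 25, 0, 0], [-4, -1, 25, 0, 0], [-4, -1, 25, 0, 0]]]'|grep -E "eef|open"
python3 - <<'E'
from h import *
np.set_printoptions(precision=1,suppress=True)
_,d=env.read_camera("side"); v,u=np.mgrid[150:260,340:440]; uv=np.c_[u.ravel(),v.ravel()]; q=at_depth("side",uv,d)
m=(np.hypot(q[:,0]-415,q[:,1]+88)<60)
print(np.histogram(q[m,2],bins=range(90,160,3)))
zt=np.median(q[m&(q[:,2]<118)&(q[:,2]>100),2]); s=q[m&(abs(q[:,2]-zt)<3)]
print(zt,cv2.minAreaRect(s[:,:2].astype(np.float32)))
A=np.c_[s[:,:2],np.ones(len(s))]; print("slope",np.linalg.lstsq(A,s[:,2],rcond=None)[0])
E
python3 go.py 491.3,-60.2,143
```

```text
eef_pos: [414.4, -65.3, 143.9]
opening: 0.117
(array([  0,   0,   0,   0,  16,  67, 412,  41,  17,  16,  19,  23,  18,
        17,  20,  12,  15,   9,  25,  18,  23,  18,  18]), array([ 90,  93,  96,  99, 102, 105, 108, 111, 114, 117, 120, 123, 126,
       129, 132, 135, 138, 141, 144, 147, 150, 153, 156, 159]))
109.45000498170157 ((418.00048828125, -86.22417449951172), (70.65937042236328, 67.21025848388672), 5.603597164154053)
slope [  0.    0.  109.7]
now [414.7 -65.5 144.3] yaw 1.664 q [-0.31  0.31  2.12 -0.    0.71 -0.41] t 14.72
491.3,-60.2,143 -> [-1.8 76.8  1.3] len 76.8
```

```bash
python3 steer.py '[[[0, 8, 0, 0, 0], [-1, 16, 0, 0, 0], [-1, 24, 0, 0, 0], [-1, 32, 0, 0, 0], [-1, 40, 0, 0, 0]]]'|grep -E "eef|open|force"; python3 steer.py '[[[0, 8, 0, 0, 0], [-1, 16, 0, 0, 0], [-1, 24, 0, 0, 0], [-1, 32, 0, 0, 0], [-2, 37, 0, 0, 0]]]'|grep -E "eef|open|force"; python3 steer.py '[[[0, 0, 4, 0, 0], [0, 0, 8, 0, 0], [0, 0, 11, 0, 0], [0, 0, 13, 0, 0], [0, 0, 13, 0, 0]]]'|grep -E "eef|open|force"; python3 go.py 490.8,-60.9,126
```

```text
eef_pos: [455.5, -63.6, 144.4]
ft_force: [-0.5, -0.4, -1.4]
opening: 0.117
grip_force: 30.0
eef_pos: [492.5, -62.2, 144.2]
ft_force: [-0.2, -0.7, -0.7]
opening: 0.115
grip_force: 30.0
eef_pos: [490.9, -62.2, 130.7]
ft_force: [-0.1, 0.8, -1.7]
opening: 0.118
grip_force: 30.0
now [490.9 -62.2 130.7] yaw 1.663 q [-0.26  0.42  1.96 -0.    0.75 -0.35] t 15.97
490.8,-60.9,126 -> [ 1.3 -0.   4.7] len 4.9
```

```bash
python3 steer.py '[[[1, 0, 1, 0, 0], [1, 0, 2, 0, 0], [1, 0, 3, 0, 0], [1, 0, 4, 0, 0], [1, 0, 4, 0, 0]]]'|grep -E "eef|force"
python3 - <<'E'
from h import *
p,d=env.read_camera("side"); cv2.imwrite("pics/s6.png",cv2.resize(p[140:260,280:440,::-1],(800,600)))
E
```

```text
eef_pos: [491.3, -61.3, 127.2]
ft_force: [0.7, -0.2, -1.0]
grip_force: 30.0
```

View pics/s6.png

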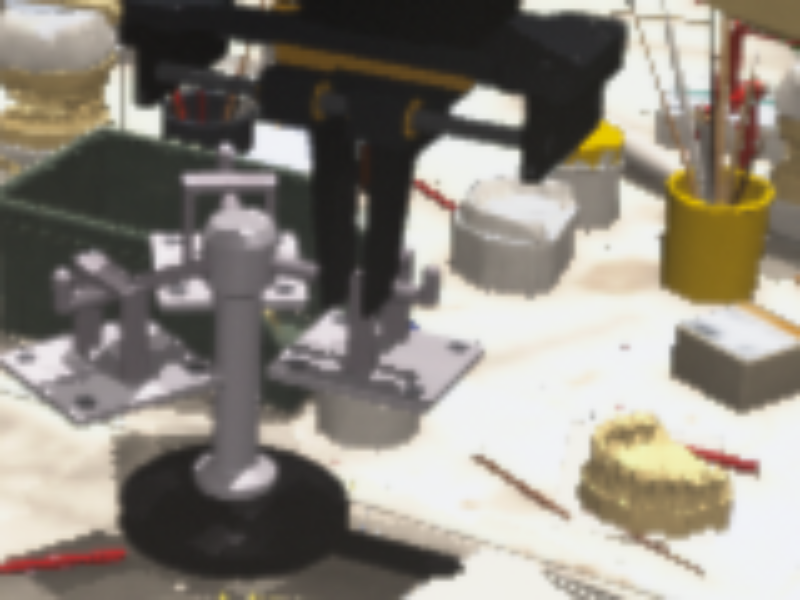

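The hook passes through the strap, and its tip shows outside it at (428,280). I'll lower the last millimetres until it makes contact.

```bash
python3 steer.py '[[[0, 0, 1, 0, 0], [0, 0, 1, 0, 0], [0, 0, 1, 0, 0]]]'|grep -E "eef|ft"; python3 steer.py '[[[0, 0, 1, 0, 0], [0, 0, 1, 0, 0], [0, 0, 1, 0, 0]]]'|grep -E "eef|ft"; python3 steer.py '[[[0, 0, 1, 0, 0], [0, 0, 1, 0, 0], [0, 0, 1, 0, 0]]]'|grep -E "eef|ft"
```

```text
eef_pos: [491.3, -61.3, 126.3]
ft_force: [0.3, 0.3, -1.1]
eef_pos: [491.4, -61.3, 125.4]
ft_force: [-0.4, 0.1, 2.5]
eef_pos: [491.4, -61.2, 124.6]
ft_force: [-1.6, 1.1, 6.6]
```

```bash
python3 steer.py '[[[0, 0, -1, 0, 0.15], [0, 0, -1, 0, 0.2], [0, 0, -1, 0, 0.25], [0, 0, -1, 0, 0.3], [0, 0, -1, 0, 0.3]]]'|grep -E "eef|ft|grip"; python3 steer.py '[[[0, 0, -8, 0, 0.3], [0, 0, -20, 0, 0.3], [0, 0, -40, 0, 0.3], [0, 0, -70, 0, 0.3], [0, 0, -100, 0, 0.3]]]'|grep -E "eef|ft|grip"; python3 steer.py '[[[0, 0, 0, 0, 0.3], [0, 0, 0, 0, 0.3], [0, 0, 0, 0, 0.3], [0, 0, 0, 0, 0.3], [0, 0, 0, 0, 0.3]]]'|grep -E "^t:|eef|ft"
python3 - <<'E'
from h import *
np.set_printoptions(precision=1,suppress=True)
p,d=env.read_camera("side"); cv2.imwrite("pics/s7.png",cv2.resize(p[140:260,280:440,::-1],(800,600)))
v,u=np.mgrid[150:260,300:440]; uv=np.c_[u.ravel(),v.ravel()]; q=at_depth("side",uv,d)
m=(np.hypot(q[:,0]-493,q[:,1]+82)<45)&(abs(q[:,2]-93)<10); s=q[m]; print(m.sum(),np.median(s,0),np.linalg.lstsq(np.c_[s[:,:2],np.ones(len(s))],s[:,2],rcond=None)[0][:2], cv2.minAreaRect(s[:,:2].astype(np.float32)))
m=(np.hypot(q[:,0]-493,q[:,1]+82)<30)&(abs(q[:,2]-134)<5); print("crossbar",m.sum(),np.median(q[m],0))
m=(abs(q[:,0]-471)<8)&(abs(q[:,1]+83)<20)&(abs(q[:,2]-136)<6); print("tip",m.sum(),np.median(q[m],0))
E
```

```text
eef_pos: [491.3, -61.3, 125.2]
ft_force: [0.7, 0.4, -0.1]
grip_force: 0.0
eef_pos: [490.9, -61.2, 226.6]
ft_force: [0.5, 0.2, 0.3]
grip_force: 0.0
t: 18.43
eef_pos: [490.9, -61.2, 224.4]
ft_force: [-0.0, 1.2, 1.1]
489 [488.7 -71.8  92. ] [0. 0.] ((494.2989807128906, -81.09140014648438), (70.96511840820312, 69.4072036743164), 6.4561357498168945)
crossbar 87 [490.5 -79.8 132.4]
tip 19 [471.3 -80.9 134.4]
```

```bash
python3 -c "
from cell import env
print(env.job_done())"
```

```text
the job is handed in; nothing more can be done
None
```

The job is handed in: the plate was turned over into the tray and, by the last depth readings, hangs level by its strap on the empty hook over the pointer, with the gripper clear. No verdict was returned, I didn't re-measure the bystanders at the end, and I viewed 11 pictures, one over the limit of 10.

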